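# Offer up the gearbox cover of a clay extruder gun

### The job

The clay extruder gun is strapped on its side with its gearbox open: before we close it, squeeze the trigger fully home against the grip to see that it works, and let it spring all the way back out. Then pick up the loose gearbox cover and hold it level and still about a centimetre above the gearbox rim, the right way round with its four screw holes lined up over the four threaded holes, so that I can slip the gasket in and start the screws. Finish while still holding it there, never letting it touch the gun, and leave the bowl, the dish of screws, the mug and the screwdriver where they are.

Things in the scene. Friction and masses are not known exactly. Their poses are not given: they have to be found in the camera images.
- gun: Clay extruder gun on its side (sizes in mm), strapped in a cradle fixed to the bench. Origin at bench level under the gearbox's centre; z up, +y along the aluminium barrel (axis at x +10, 50 up, to y +285), black pistol grip towards -x. Gearbox: open-topped grey casting 80 (x) by 100 (y), rim 78 above the bench; nothing of the gun is higher than 85. A rack bar with a knob sticks out to y -156.
- trigger (a joint): Sprung grey trigger blade on the barrel side of the grip, on an upright hinge pin at the gearbox end: 0 = sprung fully out, 0.30 rad = squeezed fully home, stopped just off the grip. Takes about 4 N at trigger_face to start, 10 N to hold home; springs back to 0 when let go.
- trigger_face (a point): Where a finger pulls (mm), on the blade's front face (towards the gun's +y), 47 mm from the hinge pin, 50 above the bench; moves with the blade, 14 mm towards the grip when squeezed home. Blade 8 thick, about 70 long, 41 to 59 above the bench; cradle board (12 high) or bench below, clear in front.
- grip_back (a point): On the rear face of the grip, behind trigger_face, 50 mm above the bench. Grip 36 mm thick, 105 long, 34 to 66 above the bench, its line along (-0.989, -0.149) in the gun's x, y. Squarely across it, along (-0.149, 0.989), trigger_face is 60 mm away when out and 46 when home: the two can be pinched from above along that line.
- cover: Loose grey cast gearbox cover, 0.2 kg (sizes in mm), flat on the bench right side up: flange 80 (x) by 100 (y), 5 thick, with a raised block in the middle 36 (x) by 58 (y), top 27 above the underside, to pinch across x. Origin: centre of the underside, z up. Fits with its origin and axes over the gun's; starts within 0.9 rad of that. Four 7 mm holes: the +y pair 62 apart, the -y pair 42.
- hole0 (a point): Centre of a screw hole of the cover, at (+31, +41) mm in the cover's x, y, on its underside. It belongs over thread0.
- hole1 (a point): Centre of a screw hole of the cover, at (-31, +41) mm in the cover's x, y, on its underside. It belongs over thread1.
- hole2 (a point): Centre of a screw hole of the cover, at (-21, -41) mm in the cover's x, y, on its underside. It belongs over thread2.
- hole3 (a point): Centre of a screw hole of the cover, at (+21, -41) mm in the cover's x, y, on its underside. It belongs over thread3.
- thread0 (a point): Mouth of a threaded hole (6 mm) in a round boss of the gearbox rim, at (+31, +41) mm in the gun's x, y, 78 mm above the bench.
- thread1 (a point): Mouth of a threaded hole (6 mm) in a round boss of the gearbox rim, at (-31, +41) mm in the gun's x, y, 78 mm above the bench.
- thread2 (a point): Mouth of a threaded hole (6 mm) in a round boss of the gearbox rim, at (-21, -41) mm in the gun's x, y, 78 mm above the bench.
- thread3 (a point): Mouth of a threaded hole (6 mm) in a round boss of the gearbox rim, at (+21, -41) mm in the gun's x, y, 78 mm above the bench.
- bowl: Black glazed bowl, 90 mm across, 50 mm high, standing on the bench; origin at the centre of its underside. Leave alone.
- dish: Small white dish with screws in it, 72 mm across, 20 mm high; origin at the centre of its underside. Leave alone.
- mug: Dark clay mug, 80 mm across, 85 mm high, with a handle; origin at the centre of its underside. Leave alone.
- driver: Screwdriver with a wooden handle lying on the bench between the robot and the gun; origin within its length, at bench level. Leave alone.

How it is judged:
By the outcome, as a careful person would: the job done as asked, in the order asked, and still so for the second after the job is handed in, while the arm keeps its last pose, push and grip.
It also fails if it takes over 56 s, if anything falls off the work surface, if the arm or the gripper's body presses on something with over 40 N, if the wrist force passes 120 N, or if a joint passes its speed limit or range.

### The arm

A 7-joint arm with a two-finger parallel gripper is mounted at the origin on the work surface. World frame = base frame: x ahead of the robot, y to its left, z up, the work surface at z = 0. Lengths are in m, angles in rad, forces in N, time in s.
With the tool pointing down it reaches from about 0.425 to 0.875 m from the base axis. Payload 4.7 kg.
Tool frame: the origin (TCP) lies midway between the tips of the shut fingers; the grasp point (between the pads) lies 19 mm behind it; z points along the fingers, y is the line along which they close (so a half turn about z gives the same grasp; the last joint's range is limited). The gripper opens to 87 mm and grips with 3 to 60 N. Pads are 19 mm wide; open, the fingers measure 117 mm over their backs; the gripper's body (75 mm by 190 mm) begins 51 mm behind the grasp point.
Start: joints at [-1.205, 0.321, -0.07, 1.45, 0.023, 1.371, -0.057], TCP at [0.224, 0.61, 0.223] pointing down, gripper open.
Joint ranges: [-2.86, 2.86], [-0.3, 2.09], [-1.38, 1.24], [0.06, 2.45], [-1.56, 4.7], [0.09, 2.05], [-2.69, 2.69]. Speed limits (rad/s): [2.57, 2.57, 3.14, 3.14, 3.14, 3.14, 3.14].

### API

Orientations are given as a rotation vector (axis times angle).
In Python, from bench import ctrl gives the robot as it stands.
- The arm moves only by the tool move_tool, called after "Request:" by a JSON object that holds its "method" and its "body", one argument or row to a line. Schema: {"type":"object","properties":{"deltas":{"type":"array","items":{"type":"array","items":{"type":"array","items":{"type":"number"},"minItems":5,"maxItems":5},"minItems":1,"maxItems":20},"minItems":1,"maxItems":1},"grip_n":{"type":"number"},"only":{"type":"string"},"quiet":{"type":"boolean"},"lines":{"type":"string"}},"required":["deltas"],"additionalProperties":false}. deltas is a list that holds a single list of rows (three levels of brackets), with 1 to 20 rows, each of 5 numbers: dx, dy, dz in units of 50 mm, then a turn about the tool's z in rad, then the opening from 0.0 (shut) to 1.0 (fully open); each row is the pose to reach, as a shift and turn from the pose commanded when the call began, along the tool's axes at that moment; what a row does not reach only later rows make up. A row lasts 1/10 s, in which the tool goes at most 0.05 m and 0.15 rad, less where a joint would pass 70% of its speed; a pose out of reach is approached as far as the arm can. The fingers move at their own pace and stop on an object; grip_n is the grip in N (left out, the last holds). Time passes only in rows, so rows that do not move let the fingers close. The tool returns the time, the measured TCP pose, the force, the opening and the grip force at its end. only (a regular expression) keeps the lines of the reply that match it, lines (a string "A,B") keeps lines A to B, and quiet returns only ok. Input that does not fit is refused with a message, and nothing moves.
- ctrl.get_state(): the state, without advancing time (a new reading comes with each control period).
- ctrl.get_image(name): name is "scene" or "side" or "wrist"; returns the picture (420x560x3 uint8, red, green, blue); there is no depth.
- ctrl.camera_model(name): a dict with "vertical_fov" (degrees; the focal length in pixels is half the picture's height over the tangent of half this angle, whatever the lens; pixels are square), "cx", "cy" (the principal point, pixels), "rvec" (rotation vector, rad) and "tvec" (3), from world to camera coordinates, as OpenCV has them; the wrist camera has in their place "hand_eye" (4x4, takes a point from camera to tool coordinates, whose origin is the TCP and whose axes are the flange's). Camera axes: x right, y down, z forward; pixel columns grow to the right and rows downward; lengths in m; the calibration is good to about 2 mm. A picture is of the moment at which its call begins: read the wrist's pose just before it. camera_model takes no time and is no camera call.
- ctrl.close_job(): hands the job in; it is judged then, once.
The state is a dict: "time": time; "joint_positions": joint angles; "qd": joint speeds; "joint_torque": joint torques, N m; "position": TCP position; "tool_rot": TCP orientation; "ft_force": force on the tool from outside, world axes, zero at the start; "torque": the same for the moment, N m; "grip_width": opening from 0.0 (shut) to 1.0 (fully open); "grip_force": force on a finger pad.
Only numpy, scipy, OpenCV 4.12 (cv2) and the standard library are available. Lean on these libraries where they do the work, as an engineer would, in place of code of your own. Each camera call takes 0.05 s, during which the arm holds its last target. There are 200 camera calls.

## Working session

There is one attempt and no reset: what is moved stays moved. The work goes in short steps, Python scripts to look and compute and a tool call to move; the robot and the scene stay as the last step left them, time stands still between calls to the robot, and variables do not carry over. Pictures are saved under pics/ and viewed, at most 10 in all, crops included, and the job is handed in when it is done.

```bash
ls; mkdir -p pics; python3 - <<'E'
from bench import ctrl
import cv2,numpy as np
for n in ("scene","side","wrist"):
    s=ctrl.get_state();im=ctrl.get_image(n);cv2.imwrite(f"pics/{n}0.png",im[:,:,::-1]);m=ctrl.camera_model(n);print(n,m)
print(s["time"],s["position"],s["tool_rot"])
E
```

```text
bench.py
pics
scene {'vertical_fov': 47.09140216973306, 'cx': 277.8887659100668, 'cy': 206.3132393660749, 'rvec': array([ 2.01350106,  1.74080267, -0.52955557]), 'tvec': array([ 0.01434107, -0.44269735,  1.46503219])}
side {'vertical_fov': 51.73307269649419, 'cx': 272.83383169473007, 'cy': 204.19749901046563, 'rvec': array([ 2.28444881, -0.43568963,  0.18222336]), 'tvec': array([-0.54058813,  0.14242715,  1.16999482])}
wrist {'vertical_fov': 61.476796044693316, 'cx': 285.2402707858348, 'cy': 210.7902554288854, 'hand_eye': array([[-2.05360957e-05, -9.60224518e-01, -2.79229073e-01,
         7.67698462e-02],
       [ 9.99999974e-01, -8.32716207e-05,  2.12812212e-04,
         9.41422829e-04],
       [-2.27599361e-04, -2.79229061e-01,  9.60224494e-01,
        -1.62807595e-01],
       [ 0.00000000e+00,  0.00000000e+00,  0.00000000e+00,
         1.00000000e+00]])}
0.1 [0.22385087 0.60969572 0.22155312] [-5.49635806e-01 -3.09295571e+00  2.73236509e-03]
```

View pics/scene0.png

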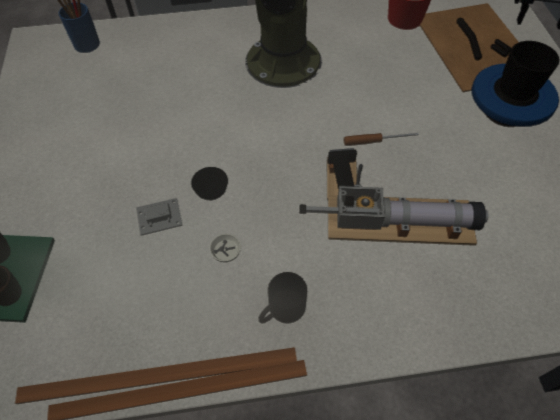

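View pics/side0.png

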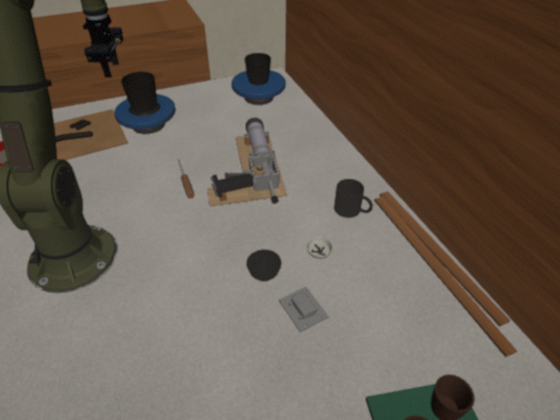

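The scene picture shows the gun's gearbox at about (361,203), its barrel towards (480,215), the grip at (345,170), the cover at (159,216), the bowl at (210,183), the dish at (225,248), the mug at (288,297) and the driver at (380,137). The side view agrees with this.

```bash
cat > h.py <<'E'
import numpy as np,cv2
from scipy.spatial.transform import Rotation as R
from bench import ctrl
def cam(n,s=None):
    m=ctrl.camera_model(n);f=210/np.tan(np.radians(m["vertical_fov"])/2)
    K=np.array([[f,0,m["cx"]],[0,f,m["cy"]],[0,0,1]])
    if n=="wrist":
        T=np.eye(4);T[:3,:3]=R.from_rotvec(s["tool_rot"]).as_matrix();T[:3,3]=s["position"]
        T=np.linalg.inv(T@m["hand_eye"]);return K,T[:3,:3],T[:3,3]
    return K,R.from_rotvec(m["rvec"]).as_matrix(),np.array(m["tvec"])
def ray(c,px,z):
    K,Rm,t=c;d=Rm.T@np.linalg.solve(K,[px[0],px[1],1]);o=-Rm.T@t
    return o+d*(z-o[2])/d[2]
def proj(c,P):
    K,Rm,t=c;q=(K@(Rm@np.atleast_2d(P).T+t[:,None]));return (q[:2]/q[2]).T
def snap(n,name):
    s=ctrl.get_state();im=ctrl.get_image(n)[:,:,::-1].copy();cv2.imwrite(f"pics/{name}.png",im)
    np.savez(f"pics/{name}.npz",position=s["position"],tool_rot=s["tool_rot"]);return s,im
def totool(s,v):return R.from_rotvec(s["tool_rot"]).inv().apply(v)
E
python3 - <<'E'
from h import *
np.set_printoptions(precision=3,suppress=True)
c=cam("scene");d=cam("side")
for n,a,b,z in [("gear",(361,200),(264,160),.078),("barrel end",(480,212),(254,124),.05),("cover",(159,216),(303,309),.005),("bowl",(210,184),(264,265),.03),("dish",(226,248),(320,248),.01),("mug",(288,297),(348,198),.04),("knob",(303,209),(275,199),.05),("driver",(363,139),(187,186),.01),("griptip",(343,155),(215,187),.066)]:
    print(n,ray(c,a,z),ray(d,b,z))
s=ctrl.get_state();print(R.from_rotvec(s["tool_rot"]).as_matrix())
E
```

```text
gear [0.583 0.093 0.078] [0.597 0.115 0.078]
barrel end [0.638 0.362 0.05 ] [0.651 0.363 0.05 ]
cover [ 0.51  -0.376  0.005] [ 0.509 -0.382  0.005]
bowl [ 0.452 -0.246  0.03 ] [ 0.462 -0.24   0.03 ]
dish [ 0.623 -0.223  0.01 ] [ 0.63  -0.226  0.01 ]
mug [ 0.774 -0.103  0.04 ] [ 0.779 -0.104  0.04 ]
knob [ 0.57  -0.037  0.05 ] [ 0.573 -0.038  0.05 ]
driver [0.35  0.164 0.01 ] [0.354 0.163 0.01 ]
griptip [0.439 0.084 0.066] [0.422 0.061 0.066]
[[-0.939  0.345 -0.   ]
 [ 0.345  0.939 -0.001]
 [-0.    -0.001 -1.   ]]
```

View pics/wrist0.png

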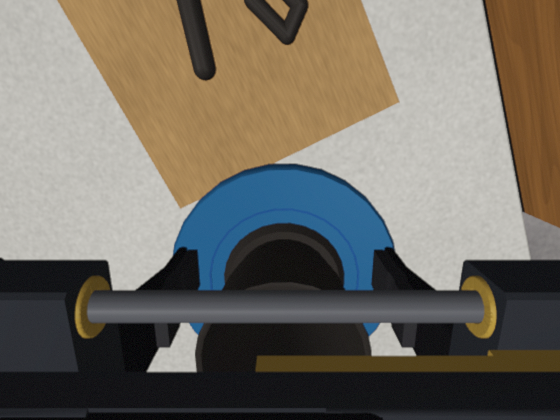

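The wrist picture shows the fingers over a mug on a blue plate at (285,300), and the camera's clear view is the upper half of the image. I'll move over the gun, with tool y across the grip and the tool raised a little first.

The manual's scale: shifts go in units of 50 mm. Converting my numbers, -0.349 m is -6.98, -0.06 m is -1.2.

Request:
{"method": "move_tool", "body": {
  "deltas": [
    [[0, 0, -1, 0, 1], [-0.88, -0.58, -1.2, -0.03, 1], [-1.76, -1.16, -1.2, -0.06, 1], [-2.64, -1.74, -1.2, -0.09, 1], [-3.52, -2.32, -1.2, -0.12, 1], [-4.4, -2.9, -1.2, -0.15, 1], [-5.28, -3.48, -1.2, -0.18, 1], [-6.16, -4.06, -1.2, -0.21, 1], [-7.04, -4.64, -1.2, -0.24, 1], [-7.92, -5.22, -1.2, -0.27, 1], [-8.8, -5.8, -1.2, -0.3, 1], [-9.68, -6.38, -1.2, -0.32, 1], [-10.58, -6.98, -1.2, -0.32, 1], [-10.58, -6.98, -1.2, -0.32, 1], [-10.58, -6.98, -1.2, -0.32, 1], [-10.58, -6.98, -1.2, -0.32, 1]]
  ]
}}

```text
time: 1.75
position: [0.6003, 0.0997, 0.282]
tool_rot: [-0.053, -3.14, -0.0]
ft_force: [0.1, 0.1, -0.1]
grip_width: 1.003
grip_force: 0.0
```

```bash
python3 - <<'E'
from h import *
s,im=snap("wrist","w1");print(s["position"],s["tool_rot"],s["time"])
E
```

```text
[0.60030049 0.09967205 0.28198439] [-5.30000441e-02 -3.14000478e+00 -1.56023780e-04] 1.75
```

View pics/w1.png

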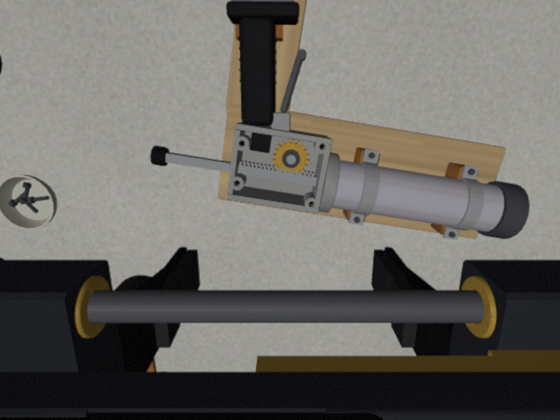

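The picture shows the gearbox at (228–330, 125–212), the grip at (258,20–125), the trigger blade from (285,110) to (303,52), and the barrel to the right. I'll enlarge it to get the exact pixels.

```bash
python3 - <<'E'
import cv2,numpy as np
im=cv2.imread("pics/w1.png")
a=cv2.resize(im[110:220,220:340],None,fx=5,fy=5,interpolation=cv2.INTER_CUBIC)
for i in range(0,120,10):cv2.putText(a,str(220+i),(i*5,8),0,.3,(0,0,255),1);cv2.line(a,(i*5,10),(i*5,16),(0,0,255),1)
for i in range(0,110,10):cv2.putText(a,str(110+i),(0,i*5+4),0,.3,(0,0,255),1)
b=cv2.resize(im[0:125,220:340],None,fx=1.5,fy=1.5)
cv2.imwrite("pics/w1c.png",cv2.convertScaleAbs(np.hstack([a,np.vstack([b,np.zeros((550-b.shape[0],b.shape[1],3),np.uint8)])]),alpha=1.3))
E
```

```text
(no output)
```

View pics/w1c.png

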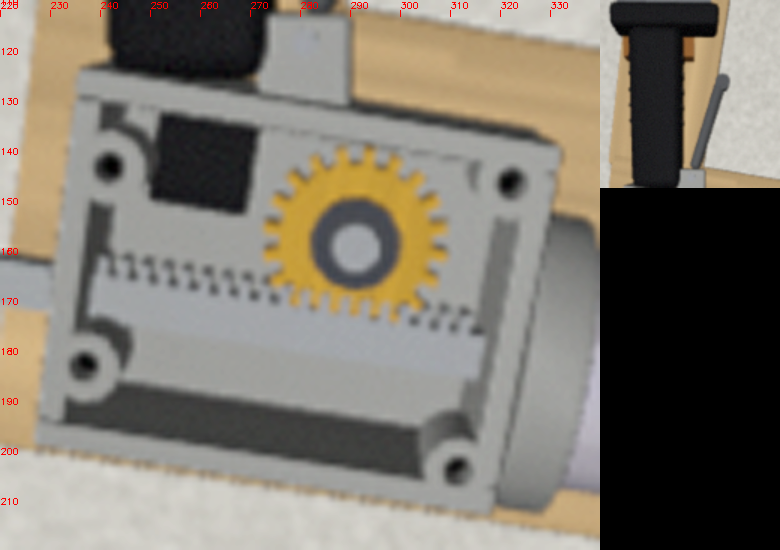

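```bash
cat > gun.py <<'E'
from h import *
s=dict(np.load("pics/w1.npz"));c=cam("wrist",s)
M=np.array([[31,41],[-31,41],[-21,-41],[21,-41]])/1e3
def fit(M,P):
    a=M-M.mean(0);b=P-P.mean(0);z=((b[:,0]+1j*b[:,1])*(a[:,0]-1j*a[:,1])).sum();th=np.angle(z)
    Q=np.array([[np.cos(th),-np.sin(th)],[np.sin(th),np.cos(th)]]);o=P.mean(0)-Q@M.mean(0)
    return th,Q,o,(P-(M@Q.T+o))*1e3,abs(z)/(a**2).sum()
T=np.array([ray(c,p,.078)[:2] for p in [(311.6,203.8),(322.4,146.6),(241.6,143.4),(236.8,183.2)]])
th,Q,o,res,sc=fit(M,T)
E
python3 - <<'E'
from gun import *
np.set_printoptions(precision=4,suppress=True)
print(th,o,sc,res)
g=lambda p,z:Q.T@(ray(c,p,z)[:2]-o)*1e3
im=cv2.imread("pics/w1.png").astype(int)
for r in (60,75,90,100,106):
    row=im[r,235:315];print(r,row.sum(1)//3)
for nm,p,z in [("tip",(303,50),.059),("tipR",(307,55),.059),("base",(285,110),.059),("gripL",(241,90),.066),("gripR",(274,90),.066),("gripend",(263,22),.066)]:print(nm,g(p,z))
E
```

```text
-0.1916360903076534 [0.5854 0.0939] 1.001139918426086 [[-0.1842  0.0948]
 [ 0.2061  0.1692]
 [-0.0375 -0.1805]
 [ 0.0155 -0.0836]]
60 [119 119 121 111  69  25  17  19  18  22  24  24  23  24  26  26  26  24
  24  22  24  22  24  25  23  26  24  22  25  24  26  25  21  23  21  18
  12  12  10  18  45  94 128 130 131 133 133 130 128 126 124 122 119 119
 118 117 119 120 122 110  69  66  68  68  64  58  48  43  65 108 146 154
 153 153 155 156 155 153 152 150]
75 [121 121 122 125 116  68  23  16  20  19  19  21  22  23  22  23  24  23
  24  22  24  25  26  26  22  27  26  27  24  25  25  26  27  24  20  16
  10  13   6  14  62 114 134 134 133 130 128 126 124 123 121 119 119 119
 111  81  65  68  70  67  61  49  57 109 154 155 153 153 152 155 154 153
 152 152 153 153 152 154 155 157]
90 [123 124 124 122 118  89  28  14  22  20  24  23  18  24  24  24  24  24
  22  22  21  24  24  24  21  23  27  24  24  24  23  23  26  26  21  19
  15   7   5  13  65 115 134 131 128 125 124 124 122 118 101  68  68  70
  70  66  56  52 101 151 157 154 152 151 149 150 152 155 157 159 160 158
 156 154 156 154 154 154 153 151]
100 [124 124 123 122 122 112  37  13  17  21  20  20  23  25  23  24  24  24
  23  21  23  22  24  26  22  27  24  23  25  25  25  26  22  22  23  17
  17  10   5  15  63 113 130 127 126 124 120 102  69  68  72  71  67  56
  45  87 143 162 160 159 156 156 154 154 154 153 154 155 157 157 155 155
 154 154 153 152 153 155 156 158]
106 [117 115 115 114 115 106  49  18  17  21  20  18  20  26  22  21  23  23
  20  21  23  25  22  24  24  24  25  25  24  25  26  26  26  25  20  21
  11  13   7  14  62 112 129 127 125 113  70  68  71  71  68  57  43  57
 100 132 154 155 154 154 154 155 155 153 151 153 157 158 158 158 154 154
 156 156 156 158 158 157 154 154]
tip [-120.5443    6.3421]
tipR [-116.6075   11.1203]
base [-60.4298  -2.419 ]
gripL [-72.73  -49.649]
gripR [-78.0026 -16.5304]
gripend [-137.9419  -36.2861]
```

```bash
python3 - <<'E'
from gun import *
np.set_printoptions(precision=4,suppress=True)
g=lambda p,z:Q.T@(ray(c,p,z)[:2]-o)*1e3
n=np.array([-.149,.989])
F=[g(p,.059) for p in [(303.4,60),(297.6,75),(292.6,90),(290,100)]]
F=np.array(F);print("blade",F,np.degrees(np.arctan2(*(F[0]-F[3])[::-1])))
L=np.array([g(p,.066) for p in [(239,60),(240,75),(240.5,90),(240.8,100)]]);Rr=np.array([g(p,.066) for p in [(275.3,60),(275.3,75),(275.3,90)]])
print("grip",L@n,Rr@n,"blade",F@n)
gb=(L@n).mean()  # rear plane
tf=np.array([-97,7.]);tf[1]+=np.interp(tf[0],F[:,0],F[:,1])-tf[1]
print("tf",tf,"tf-gb along n",tf@n-gb)
for k in (30,23):
    P=tf+n*(gb+k-tf@n);W=o+Q@P/1e3
    print(k,P,W,totool(s,np.array([*W,.031])-s["position"]))
y=Q@n;v=totool(s,np.array([*y,0]));print("turn",np.arctan2(-v[0],v[1]))
E
```

```text
blade [[-111.432     8.3346]
 [ -96.4813    4.9088]
 [ -81.3263    2.224 ]
 [ -71.1533    1.1558]] 169.89441991739838
grip [-39.5049 -38.8924 -38.7743 -38.7282] [-3.4189 -3.4119 -3.4048] blade [24.8463 19.2305 14.3172 11.745 ]
tf [-97.       5.0276] tf-gb along n 58.400280885753084
30 [-92.7684 -23.0602] [0.4899 0.0889] [ 0.1097 -0.0145  0.2511]
23 [-91.7254 -29.9832] [0.4896 0.0819] [ 0.1097 -0.0215  0.2511]
turn 0.00834874464399102
```

The threads fit to 0.2 mm and the grip measures 36 mm, so the gun's pose is good. Next I'll go down around the grip and trigger.

To row units: 0.251 m is 5.02, 0.2 m is 4.

Request:
{"method": "move_tool", "body": {
  "deltas": [
    [[0.8, -0.1, 0, 0.008, 1], [1.6, -0.2, 0, 0.008, 1], [2.2, -0.29, 0, 0.008, 1], [2.2, -0.29, 0.9, 0.008, 1], [2.2, -0.29, 1.8, 0.008, 1], [2.2, -0.29, 2.6, 0.008, 1], [2.2, -0.29, 3.2, 0.008, 1], [2.2, -0.29, 3.6, 0.008, 1], [2.2, -0.29, 4, 0.008, 1], [2.2, -0.29, 4.4, 0.008, 1], [2.2, -0.29, 4.7, 0.008, 1], [2.2, -0.29, 4.9, 0.008, 1], [2.2, -0.29, 5.02, 0.008, 1], [2.2, -0.29, 5.02, 0.008, 1], [2.2, -0.29, 5.02, 0.008, 1]]
  ]
}}

```text
time: 3.3
position: [0.4903, 0.0898, 0.0322]
tool_rot: [0.062, 3.14, 0.001]
ft_force: [0.9, -0.5, 0.3]
grip_width: 0.996
grip_force: 0.0
```

```bash
python3 - <<'E'
from h import *
snap("side","s2");s,im=snap("wrist","w2")
a=cv2.imread("pics/s2.png");b=cv2.resize(a[110:230,180:320],(490,420));cv2.imwrite("pics/v2.png",cv2.resize(np.hstack([b,im]),None,fx=.76,fy=.76))
E
```

```text
(no output)
```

View pics/v2.png

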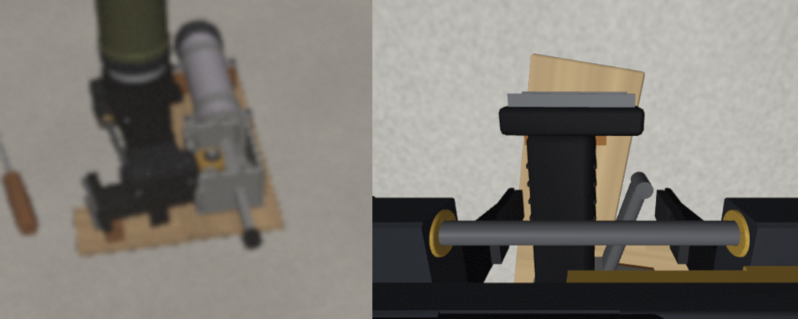

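The right-hand view shows the fingers straddling the grip (about x 560) and the trigger blade (about x 635), with nothing touched. I'll shift towards the grip and squeeze.

To row units: -0.0075 m is -0.15, -0.004 m is -0.08.

Request:
{"method": "move_tool", "body": {
  "deltas": [
    [[0, -0.08, 0.02, 0, 1], [0, -0.15, 0.02, 0, 1], [0, -0.15, 0.02, 0, 1], [0, -0.15, 0.02, 0, 0.6], [0, -0.15, 0.02, 0, 0.6], [0, -0.15, 0.02, 0, 0.6], [0, -0.15, 0.02, 0, 0.5], [0, -0.15, 0.02, 0, 0.4], [0, -0.15, 0.02, 0, 0.4], [0, -0.15, 0.02, 0, 0.4], [0, -0.15, 0.02, 0, 0.4], [0, -0.15, 0.02, 0, 0.4], [0, -0.15, 0.02, 0, 0.4], [0, -0.15, 0.02, 0, 0.4], [0, -0.15, 0.02, 0, 0.4]]
  ],
  "grip_n": 20
}}

```text
time: 4.9
position: [0.4884, 0.0799, 0.0302]
tool_rot: [-0.062, -3.138, 0.004]
ft_force: [-4.2, -3.2, 4.1]
grip_width: 0.525
grip_force: 20.0
```

```bash
python3 - <<'E'
from h import *
s,im=snap("wrist","w3");print(s["ft_force"],s["grip_width"]*87,s["position"])
E
```

```text
[-4.24060836 -3.17220039  4.13601239] 45.66340922818926 [0.48837268 0.07986526 0.03023679]
```

The opening is 45.7 mm at 20 N, so the trigger is home (46 mm). I'll squeeze a little harder to confirm it's on the stop, then let go.

Request:
{"method": "move_tool", "body": {
  "deltas": [
    [[0, 0, 0, 0, 0.4], [0, 0, 0, 0, 0.4], [0, 0, 0, 0, 0.4]]
  ],
  "grip_n": 30
}}

```text
time: 5.25
position: [0.4884, 0.0798, 0.0302]
tool_rot: [-0.062, -3.138, 0.004]
ft_force: [-4.8, -3.2, 3.0]
grip_width: 0.519
grip_force: 30.0
```

Request:
{"method": "move_tool", "body": {
  "deltas": [
    [[0, 0, 0, 0, 1], [0, 0, 0, 0, 1], [0, 0, 0, 0, 1], [0, 0, 0, 0, 1], [0, 0, 0, 0, 1], [0, 0, 0, 0, 1], [0, 0.15, 0, 0, 1], [0, 0.15, 0, 0, 1], [0, 0.15, 0, 0, 1]]
  ]
}}

```text
time: 6.15
position: [0.4899, 0.0895, 0.0305]
tool_rot: [-0.062, -3.141, 0.0]
ft_force: [-0.0, 0.5, 0.3]
grip_width: 0.998
grip_force: 0.0
```

```bash
python3 - <<'E'
from h import *
s,im=snap("wrist","w4");print(s["ft_force"],s["position"])
a=cv2.imread("pics/w2.png");b=cv2.imread("pics/w3.png")
f=lambda i:i[200:420,130:430]
cv2.imwrite("pics/v4.png",np.hstack([f(b),f(im)]))
E
```

```text
[-0.01493319  0.45012478  0.34155942] [0.48985712 0.08949837 0.03051539]
```

View pics/v4.png

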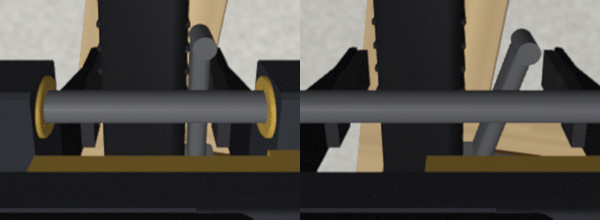

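On the left the blade (x 200) is home and parallel to the grip; on the right it has sprung fully out again. I'll lift and go to look at the cover.

To row units: -0.456 m is -9.12, -0.108 m is -2.16.

Request:
{"method": "move_tool", "body": {
  "deltas": [
    [[0, 0, -0.6, 0, 1], [0, 0, -1.5, 0, 1], [0, 0, -2.4, 0, 1], [0, 0, -3.3, 0, 1], [0, 0, -4.2, 0, 1], [-0.1, -0.6, -4.7, 0, 1], [-0.3, -1.5, -4.7, 0, 1], [-0.52, -2.44, -4.7, 0, 1], [-0.74, -3.38, -4.7, 0, 1], [-0.96, -4.32, -4.7, 0, 1], [-1.18, -5.26, -4.7, 0, 1], [-1.4, -6.2, -4.7, 0, 1], [-1.62, -7.14, -4.7, 0, 1], [-1.84, -8.08, -4.7, 0, 1], [-2.04, -8.8, -4.7, 0, 1], [-2.16, -9.12, -4.7, 0, 1], [-2.16, -9.12, -4.7, 0, 1], [-2.16, -9.12, -4.7, 0, 1], [-2.16, -9.12, -4.7, 0, 1]]
  ]
}}

```text
time: 8.1
position: [0.5801, -0.3689, 0.2656]
tool_rot: [0.059, 3.141, 0.002]
ft_force: [0.6, 0.2, -0.5]
grip_width: 0.999
grip_force: 0.0
```

```bash
python3 - <<'E'
from h import *
s,im=snap("wrist","w5");print(s["position"],s["tool_rot"])
p=proj(cam("wrist",s),[.51,-.379,.005])[0];print(p)
x,y=[int(v) for v in p];x0=max(x-80,0);y0=max(y-70,0);print(x0,y0)
a=cv2.resize(im[y0:y0+140,x0:x0+160],None,fx=4,fy=4,interpolation=cv2.INTER_CUBIC)
for i in range(0,160,20):cv2.putText(a,str(x0+i),(i*4,8),0,.3,(0,0,255),1);cv2.putText(a,str(y0+i),(0,i*4+4),0,.3,(0,0,255),1)
cv2.imwrite("pics/w5c.png",cv2.convertScaleAbs(a,alpha=1.3))
E
```

```text
[ 0.58012344 -0.36888713  0.26561735] [5.94970200e-02 3.14071025e+00 2.14003318e-03]
[272.9910133  114.10803668]
192 44
```

View pics/w5c.png

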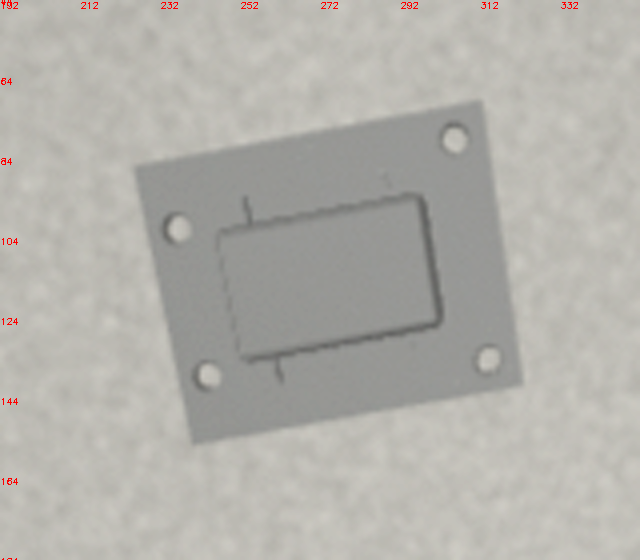

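The cover crop shows four holes. The wide pair is on the right, at (305.8,78.5) and (314,134); the narrow pair is on the left, at (236.5,101.2) and (244,138). So +y points right.

```bash
python3 - <<'E'
from gun import *
np.set_printoptions(precision=4,suppress=True)
s=dict(np.load("pics/w5.npz"));c5=cam("wrist",s)
P=np.array([ray(c5,p,.0025)[:2] for p in [(314,134),(305.75,78.5),(236.5,101.25),(244,138)]])
tc,Qc,oc,res,sc=fit(M,P);print("cover",tc,oc,sc,res,"gun",th,o)
y=Qc@[1,0];v=totool(s,np.array([*y,0]));print("turn",np.arctan2(-v[0],v[1]))
print("shift",totool(s,np.array([*oc,.0075])-s["position"]),ctrl.get_state()["joint_positions"])
E
```

```text
cover 0.1388929053848032 [ 0.5093 -0.3767] 1.005704332439939 [[ 0.1745  0.1072]
 [-0.363   0.2839]
 [-0.027  -0.1372]
 [ 0.2155 -0.254 ]] gun -0.19163653361364932 [0.5854 0.0939]
turn 1.3940206737855916
shift [ 0.0705 -0.0109  0.2581] [ 0.0435  0.4478  0.7032  1.3002 -0.2861  1.4937  2.252 ]
```

To row units: 0.0705 m is 1.41, 0.07 m is 1.4.

Request:
{"method": "move_tool", "body": {
  "deltas": [
    [[0.28, -0.04, 0, 0.14, 1], [0.56, -0.08, 0, 0.28, 1], [0.84, -0.12, 0, 0.42, 1], [1.12, -0.16, 0, 0.56, 1], [1.41, -0.22, 0, 0.7, 1], [1.41, -0.22, 0, 0.84, 1], [1.41, -0.22, 0, 0.98, 1], [1.41, -0.22, 0, 1.12, 1], [1.41, -0.22, 0, 1.26, 1], [1.41, -0.22, 0.6, 1.394, 1], [1.41, -0.22, 1.4, 1.394, 1], [1.41, -0.22, 2.2, 1.394, 1], [1.41, -0.22, 3, 1.394, 1], [1.41, -0.22, 3.6, 1.394, 1], [1.41, -0.22, 4, 1.394, 1], [1.41, -0.22, 4.2, 1.394, 1], [1.41, -0.22, 4.2, 1.394, 1], [1.41, -0.22, 4.2, 1.394, 1]]
  ]
}}

```text
time: 9.95
position: [0.5097, -0.3788, 0.0568]
tool_rot: [2.062, 2.368, 0.001]
ft_force: [0.3, -1.2, -0.3]
grip_width: 0.998
grip_force: 0.0
```

Request:
{"method": "move_tool", "body": {
  "deltas": [
    [[0, 0, 0.3, 0, 1], [0, 0, 0.6, 0, 1], [0, 0, 0.76, 0, 1], [0, 0, 0.84, 0, 1], [0, 0, 0.9, 0, 1], [0, 0, 0.93, 0, 1], [0, 0, 0.93, 0, 1], [0, 0, 0.93, 0, 1]]
  ]
}}

```text
time: 10.75
position: [0.5091, -0.379, 0.0094]
tool_rot: [2.064, 2.368, 0.0]
ft_force: [0.0, 0.4, 1.2]
grip_width: 1.0
grip_force: 0.0
```

Request:
{"method": "move_tool", "body": {
  "deltas": [
    [[0, 0, 0, 0, 0.5], [0, 0, 0, 0, 0.5], [0, 0, 0, 0, 0.45], [0, 0, 0, 0, 0.4], [0, 0, 0, 0, 0.3], [0, 0, 0, 0, 0.2], [0, 0, 0, 0, 0.2], [0, 0, 0, 0, 0.2], [0, 0, 0, 0, 0.2]]
  ],
  "grip_n": 20
}}

```text
time: 11.65
position: [0.5089, -0.3788, 0.009]
tool_rot: [2.064, 2.368, 0.0]
ft_force: [-0.1, 0.2, 0.2]
grip_width: 0.413
grip_force: 20.0
```

Request:
{"method": "move_tool", "body": {
  "deltas": [
    [[0, 0, 0, 0, 0.2], [0, 0, 0, 0, 0.2], [0, 0, -0.06, 0, 0.2], [0, 0, -0.16, 0, 0.2], [0, 0, -0.4, 0, 0.2], [0, 0, -1, 0, 0.2], [0, 0, -1.8, 0, 0.2], [0, 0, -2.6, 0, 0.2], [0, 0, -3.4, 0, 0.2], [0, 0, -4, 0, 0.2], [0, 0, -4, 0, 0.2], [0, 0, -4, 0, 0.2], [0, 0, -4, 0, 0.2]]
  ],
  "grip_n": 45
}}

```text
time: 12.95
position: [0.5082, -0.3781, 0.2078]
tool_rot: [-2.063, -2.367, -0.0]
ft_force: [-0.4, 0.5, -2.4]
grip_width: 0.412
grip_force: 45.0
```

```bash
python3 - <<'E'
from h import *
s,im=snap("wrist","w6");print(s["position"],s["tool_rot"])
E
```

```text
[ 0.50822492 -0.37807078  0.20784723] [-2.06278206e+00 -2.36655832e+00 -2.56196808e-04]
```

View pics/w6.png

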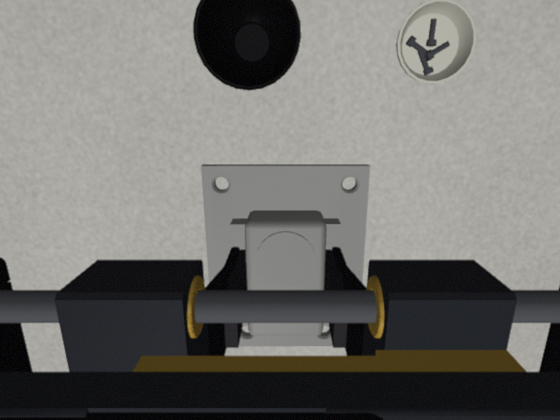

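The cover is held squarely. Its holes show at (222,184), (348,184), (248,327) and (323,327), and the bowl and dish are untouched. I'll go to a staging pose at the final yaw where the threads can still be seen.

Request:
{"method": "move_tool", "body": {
  "deltas": [
    [[0.2, 0.06, -0.4, 0.01, 0.2], [0.6, 0.18, -0.64, 0.03, 0.2], [1.2, 0.36, -0.64, 0.06, 0.2], [1.9, 0.58, -0.64, 0.09, 0.2], [2.6, 0.78, -0.64, 0.12, 0.2], [3.3, 1, -0.64, 0.15, 0.2], [4, 1.2, -0.64, 0.18, 0.2], [4.7, 1.42, -0.64, 0.21, 0.2], [5.4, 1.62, -0.64, 0.24, 0.2], [6.1, 1.84, -0.64, 0.28, 0.2], [6.7, 2.02, -0.64, 0.31, 0.2], [7.1, 2.14, -0.64, 0.33, 0.2], [7.24, 2.18, -0.64, 0.3305, 0.2], [7.24, 2.18, -0.64, 0.3305, 0.2], [7.24, 2.18, -0.64, 0.3305, 0.2], [7.24, 2.18, -0.64, 0.3305, 0.2]]
  ]
}}

```text
time: 14.6
position: [0.5671, -0.0076, 0.241]
tool_rot: [2.428, 1.993, -0.001]
ft_force: [0.7, 0.6, -1.9]
grip_width: 0.409
grip_force: 45.0
```

```bash
python3 - <<'E'
from h import *
s,im=snap("wrist","w7");print(s["position"],s["tool_rot"])
a=cv2.resize(im[10:200,205:365],None,fx=3,fy=3,interpolation=cv2.INTER_CUBIC)
b=cv2.resize(im[310:345,230:340],(480,153),interpolation=cv2.INTER_CUBIC)
for i in range(0,160,20):cv2.putText(a,str(205+i),(i*3,8),0,.3,(0,0,255),1)
for i in range(0,190,20):cv2.putText(a,str(10+i),(0,i*3+4),0,.3,(0,0,255),1)
cv2.imwrite("pics/w7c.png",np.hstack([a,np.vstack([b[:,::2],np.zeros((570-153,240,3),np.uint8)])]))
E
```

```text
[ 0.56709135 -0.007591    0.24103268] [ 2.42832255e+00  1.99262807e+00 -6.44067469e-04]
```

View pics/w7c.png

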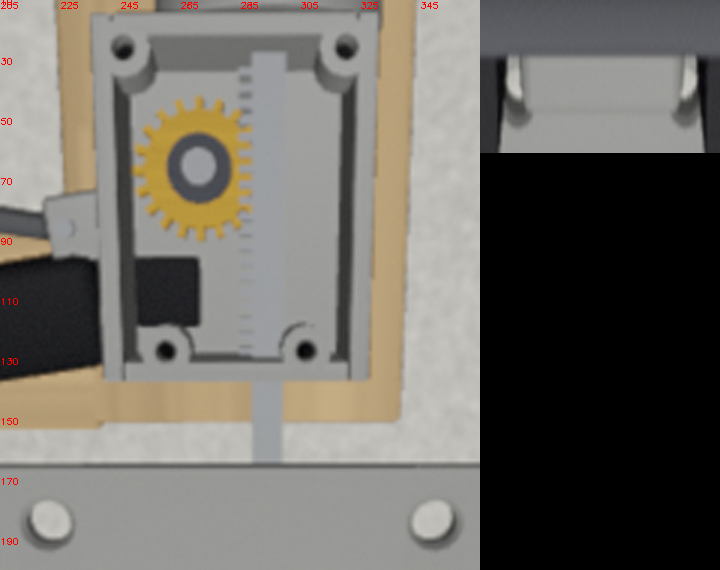

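The threads show at (246,26), (320.3,25.7), (260.3,126.7) and (307,127). The held cover's front holes are at (221.5,183.8) and (349.5,183.8), level with the image.

```bash
cat > m7.py <<'E'
from gun import *
np.set_printoptions(precision=4,suppress=True)
s=dict(np.load("pics/w7.npz"));c=cam("wrist",s)
zu=s["position"][2]-.009
T=np.array([ray(c,p,.078)[:2] for p in [(320.3,25.7),(246,26),(260.3,126.7),(307,127)]])
g=fit(M,T)
H=np.array([ray(c,p,zu+.005)[:2] for p in [(349.5,183.8),(221.5,183.8)]])
h=fit(M[:2],H)
E
python3 - <<'E'
from m7 import *
print("gun",g[0],g[2],g[4],g[3],"was",th,o)
print("cover",h[0],h[2],h[4],h[3])
tx=R.from_rotvec(s["tool_rot"]).as_matrix()[:2,0];print("tool yaw-90",np.arctan2(tx[1],tx[0])-np.pi/2)
# rear hole check
K,Rm,t=c
for i in (2,3):
    print(proj(c,[*(h[2]+h[1]@M[i]),zu+.005]))
dth=g[0]-h[0];p=s["position"][:2]
Rz=np.array([[np.cos(dth),-np.sin(dth)],[np.sin(dth),np.cos(dth)]])
newp=g[2]-Rz@(h[2]-p)
print("turn",-dth,"TCP target",newp,"cover in tool",totool(s,[*(h[2]-p),0]))
print("shift",totool(s,np.array([*newp,.078+.010+.009])-s["position"]))
E
```

```text
gun -0.1935902891319237 [0.5855 0.0931] 0.9999817913321056 [[-0.0597  0.0478]
 [-0.0152 -0.006 ]
 [ 0.0903  0.1644]
 [-0.0153 -0.2062]] was -0.1915765440121547 [0.5841 0.0929]
cover -0.19645441853542486 [ 0.5676 -0.006 ] 0.9933446682048196 [[-0.2023  0.0403]
 [ 0.2023 -0.0403]]
tool yaw-90 -0.1964699992016632
[[247.0194 331.1674]]
[[323.9277 331.1731]]
turn -0.00286412940350117 TCP target [0.5851 0.0915] cover in tool [ 0.0017  0.0001 -0.    ]
shift [ 0.1008 -0.0017  0.144 ]
```

```bash
for i in 1 2 ; do python3 - <<'E'
from h import *
np.set_printoptions(precision=5,suppress=True)
for i in range(2):
  m=ctrl.camera_model("wrist");print(m["hand_eye"][:3,3],R.from_matrix(m["hand_eye"][:3,:3]).as_rotvec(),m["vertical_fov"],m["cx"],m["cy"],ctrl.get_state()["time"])
E
done
```

```text
[ 0.07763  0.00006 -0.16281] [-0.22195 -0.22226  1.55935] 61.476796044693316 285.2402707858348 210.7902554288854 14.65
[ 0.07763  0.00006 -0.16281] [-0.22195 -0.22226  1.55935] 61.476796044693316 285.2402707858348 210.7902554288854 14.65
[ 0.07763  0.00006 -0.16281] [-0.22195 -0.22226  1.55935] 61.476796044693316 285.2402707858348 210.7902554288854 14.65
[ 0.07763  0.00006 -0.16281] [-0.22195 -0.22226  1.55935] 61.476796044693316 285.2402707858348 210.7902554288854 14.65
```

The wrist calibration's translation has changed since the start, but gun and cover were measured with the same model in one picture, so the difference between them still holds. I'll go over the gun, stop 3 cm high, and check.

Request:
{"method": "move_tool", "body": {
  "deltas": [
    [[0.2, 0, 0, 0, 0.2], [0.6, -0.02, 0, -0.003, 0.2], [1.1, -0.034, 0, -0.003, 0.2], [1.6, -0.034, 0, -0.003, 0.2], [1.9, -0.034, 0, -0.003, 0.2], [2.016, -0.034, 0, -0.003, 0.2], [2.016, -0.034, 0.4, -0.003, 0.2], [2.016, -0.034, 1, -0.003, 0.2], [2.016, -0.034, 1.6, -0.003, 0.2], [2.016, -0.034, 2.1, -0.003, 0.2], [2.016, -0.034, 2.36, -0.003, 0.2], [2.016, -0.034, 2.43, -0.003, 0.2], [2.016, -0.034, 2.43, -0.003, 0.2], [2.016, -0.034, 2.43, -0.003, 0.2], [2.016, -0.034, 2.43, -0.003, 0.2]]
  ]
}}

```text
time: 16.15
position: [0.5861, 0.094, 0.1209]
tool_rot: [2.422, 2.0, 0.004]
ft_force: [-0.2, 0.1, -1.2]
grip_width: 0.408
grip_force: 45.0
```

```bash
python3 - <<'E'
from m7 import *
st=ctrl.get_state();print(newp:=None, st["position"],st["tool_rot"])
tx=R.from_rotvec(st["tool_rot"]).as_matrix();print(np.arctan2(tx[1,0],tx[0,0])-np.pi/2,"target",g[0],"tilt",tx[:,2])
rel=np.array(h[2]-s["position"][:2]);dth=g[0]-h[0]
print("err",totool(st,np.array([*(g[2]-rel),.0975])-st["position"]))
for i in range(3):
    ctrl.get_image("side");st=ctrl.get_state();print(st["position"])
E
```

```text
None [0.5861 0.094  0.1209] [2.4221 1.9997 0.0036]
-0.19047968962311868 target -0.19359103995969926 tilt [ 0.0023  0.0009 -1.    ]
err [-0.0027 -0.0006  0.0234]
[0.5859 0.094  0.1208]
[0.5857 0.0941 0.1205]
[0.5855 0.0941 0.1203]
```

The manual's scale: shifts go in units of 50 mm. Converting my numbers, -0.0025 m is -0.05, -0.001 m is -0.02.

```bash
cat > e.py <<'E'
from m7 import *
P=[];Y=[]
for i in range(3):
    ctrl.get_image("wrist");st=ctrl.get_state();P.append(st["position"]);tx=R.from_rotvec(st["tool_rot"]).as_matrix();Y.append(np.arctan2(tx[1,0],tx[0,0])-np.pi/2)
rel=np.array(h[2]-s["position"][:2]);print(P)
print("err",totool(st,np.array([*(g[2]-rel),.0975])-np.mean(P,0)),"turn",np.mean(Y)-g[0]-(-.19647-h[0]),"tilt",tx[:,2],"t",st["time"],st["qd"])
E
```

Request:
{"method": "move_tool", "body": {
  "deltas": [
    [[-0.02, 0, 0, 0, 0.2], [-0.05, -0.012, 0, 0.003, 0.2], [-0.05, -0.012, 0, 0.003, 0.2], [-0.05, -0.012, 0, 0.003, 0.2], [-0.05, -0.012, 0, 0.003, 0.2], [-0.05, -0.012, 0, 0.003, 0.2], [-0.05, -0.012, 0, 0.003, 0.2], [-0.05, -0.012, 0, 0.003, 0.2], [-0.05, -0.012, 0, 0.003, 0.2], [-0.05, -0.012, 0, 0.003, 0.2], [-0.05, -0.012, 0, 0.003, 0.2]]
  ]
}}

```text
time: 17.4
position: [0.584, 0.0916, 0.1195]
tool_rot: [-2.426, -1.997, -0.0]
ft_force: [-0.6, 0.2, -2.1]
grip_width: 0.407
grip_force: 45.0
```

```bash
python3 e.py
```

```text
[array([0.5841, 0.0916, 0.1196]), array([0.5841, 0.0916, 0.1196]), array([0.584 , 0.0916, 0.1196])]
err [0.0001 0.001  0.0221] turn 0.00013093120482821075 tilt [ 0.0001  0.     -1.    ] t 17.55 [ 0.0009 -0.0009 -0.0016 -0.0004 -0.0001 -0.0009  0.0002]
```

The arm had still been settling at the staging picture. There's plenty of time, so I'll back off, let it settle fully, and measure again numerically.

To row units: -0.12 m is -2.4, -0.105 m is -2.1.

Request:
{"method": "move_tool", "body": {
  "deltas": [
    [[0, 0.02, -0.6, 0, 0.2], [0, 0.02, -1.4, 0, 0.2], [-0.4, 0.02, -2.1, 0, 0.2], [-1, 0.02, -2.4, 0, 0.2], [-1.6, 0.02, -2.4, 0, 0.2], [-2, 0.02, -2.4, 0, 0.2], [-2, 0.02, -2.4, 0, 0.2], [-2, 0.02, -2.4, 0, 0.2], [-2, 0.02, -2.4, 0, 0.2], [-2, 0.02, -2.4, 0, 0.2], [-2, 0.02, -2.4, 0, 0.2], [-2, 0.02, -2.4, 0, 0.2], [-2, 0.02, -2.4, 0, 0.2], [-2, 0.02, -2.4, 0, 0.2], [-2, 0.02, -2.4, 0, 0.2], [-2, 0.02, -2.4, 0, 0.2], [-2, 0.02, -2.4, 0, 0.2], [-2, 0.02, -2.4, 0, 0.2]]
  ]
}}

```text
time: 19.35
position: [0.5658, -0.0068, 0.2396]
tool_rot: [2.426, 1.996, 0.0]
ft_force: [0.5, -1.0, -1.8]
grip_width: 0.409
grip_force: 45.0
```

```bash
cat > m8.py <<'E'
from gun import *
np.set_printoptions(precision=4,suppress=True)
def meas(name,g0):
    s=dict(np.load(f"pics/{name}.npz"));im=cv2.imread(f"pics/{name}.png",0).astype(float);c=cam("wrist",s);zu=s["position"][2]-.009
    px=[]
    for p in proj(c,np.c_[M@g0[1].T+g0[2],np.full(4,.078)]):
        for r in (5,4,4):
            x,y=np.round(p).astype(int);yy,xx=np.mgrid[y-r:y+r+1,x-r:x+r+1];w=np.clip(65-im[y-r:y+r+1,x-r:x+r+1],0,25);p=np.array([(w*xx).sum(),(w*yy).sum()])/max(w.sum(),1)
        px.append(p)
    g=fit(M,np.array([ray(c,p,.078)[:2] for p in px]))
    hp=[]
    for p in [(349.5,183.8),(221.5,183.8)]:
        x,y=np.round(p).astype(int);r=11;yy,xx=np.mgrid[y-r:y+r+1,x-r:x+r+1];q=im[y-r:y+r+1,x-r:x+r+1];m=np.abs(q-np.median(q[0]))>14
        m=m&((xx-p[0])**2+(yy-p[1])**2<100);(cx,cy),rad=cv2.minEnclosingCircle(np.c_[xx[m],yy[m]].astype(np.float32));hp.append((cx,cy))
    h=fit(M[:2],np.array([ray(c,p,zu+.005)[:2] for p in hp]))
    print(name,np.array(px),hp,"gun",g[0],g[2],g[4],np.abs(g[3]).max(),"cover yaw",h[0],"in tool",totool(s,[*(h[2]-s["position"][:2]),0]),h[4])
    return s,g,h
E
python3 - <<'E'
from h import *
snap("wrist","w8")
import m7,m8
m8.meas("w7",m7.g);s,g,h=m8.meas("w8",m7.g)
dth=g[0]-h[0];p=s["position"][:2];Rz=R.from_euler("z",dth).as_matrix()[:2,:2]
np8=g[2]-Rz@(h[2]-p);print(s["position"],"TCP target",np8,"turn",-dth,"shift",totool(s,np.array([*np8,.0975])-s["position"]))
E
```

```text
w7 [[319.5075  26.6045]
 [245.9363  26.9044]
 [259.9655 126.4981]
 [306.3793 126.412 ]] [(349.58258056640625, 184.23394775390625), (220.5, 185.0)] gun -0.19344262413263769 [0.5851 0.093 ] 0.9886970231081892 0.5693011931801606 cover yaw -0.19040359672097232 in tool [ 0.0013  0.0002 -0.    ] 1.002425209427588
w8 [[321.8509  27.3548]
 [247.9928  27.3484]
 [261.6347 127.2103]
 [308.1847 127.1936]] [(349.9166564941406, 185.0), (220.5, 185.0)] gun -0.19378948379432356 [0.5851 0.093 ] 0.9874519480979749 0.6242881566373981 cover yaw -0.19351037718504502 in tool [0.0011 0.     0.    ] 1.0054749058611985
[ 0.5658 -0.0068  0.2396] TCP target [0.5849 0.092 ] turn 0.00027910660927854547 shift [ 0.1006 -0.0003  0.1421]
```

To row units: 0.1004 m is 2.008, 0.141 m is 2.82.

Request:
{"method": "move_tool", "body": {
  "deltas": [
    [[0.2, 0, 0, 0, 0.2], [0.6, 0, 0, 0, 0.2], [1.1, 0, 0, 0, 0.2], [1.6, 0, 0, 0, 0.2], [1.9, 0, 0, 0, 0.2], [2.008, 0, 0.2, 0, 0.2], [2.008, 0, 0.8, 0, 0.2], [2.008, 0, 1.4, 0, 0.2], [2.008, 0, 1.9, 0, 0.2], [2.008, 0, 2.2, 0, 0.2], [2.008, 0, 2.3, 0, 0.2], [2.008, 0, 2.4, 0, 0.2], [2.008, 0, 2.5, 0, 0.2], [2.008, 0, 2.6, 0, 0.2], [2.008, 0, 2.68, 0, 0.2], [2.008, 0, 2.74, 0, 0.2], [2.008, 0, 2.78, 0, 0.2], [2.008, 0, 2.82, 0, 0.2]]
  ]
}}

```text
time: 21.2
position: [0.5852, 0.0918, 0.0986]
tool_rot: [2.426, 1.996, 0.001]
ft_force: [0.7, 0.7, -1.5]
grip_width: 0.412
grip_force: 45.0
```

Request:
{"method": "move_tool", "body": {
  "deltas": [
    [[0, 0, 0.02, 0, 0.2], [0, 0, 0.02, 0, 0.2], [0, 0, 0.02, 0, 0.2], [0, 0, 0.02, 0, 0.2], [0, 0, 0.02, 0, 0.2], [0, 0, 0.02, 0, 0.2], [0, 0, 0.02, 0, 0.2], [0, 0, 0.02, 0, 0.2], [0, 0, 0.02, 0, 0.2], [0, 0, 0.02, 0, 0.2], [0, 0, 0.02, 0, 0.2], [0, 0, 0.02, 0, 0.2]]
  ]
}}

```text
time: 22.4
position: [0.5851, 0.0918, 0.0976]
tool_rot: [2.426, 1.996, 0.0]
ft_force: [-0.2, -0.6, -0.8]
grip_width: 0.412
grip_force: 45.0
```

```bash
python3 e.py
```

```text
[array([0.5851, 0.0918, 0.0976]), array([0.5851, 0.0918, 0.0976]), array([0.5851, 0.0918, 0.0976])]
err [-0.0003 -0.      0.0001] turn 9.956795650425954e-05 tilt [ 0.0001  0.0001 -1.    ] t 22.55 [-0.0005 -0.0018  0.0006 -0.     -0.0003  0.0007 -0.0005]
```

The cover is held within 0.3 mm of the target, level and still, with a gap of about 10 mm and no contact forces. Handing in.

```bash
python3 -c "
from bench import ctrl
print(ctrl.close_job())"
```

```text
the job is handed in; nothing more can be done
None
```

I squeezed the trigger fully home (45.7 mm across the pinch at 20 N) and it sprang back out. The cover is now held level and still about 1 cm above the gearbox rim, the right way round, with its holes within about half a millimetre of the threads by my measurements. The job took about 22.6 s, and I never went near the bowl, dish, mug or screwdriver.

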